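Open the glue-up clamp after the gift box has set

TASK

The glue on the wooden keepsake box has set and the clamp's screw is already wound back. With the fingertips, press the red release lever of the sliding jaw fully down and, keeping it down, push the jaw back along the bar, away from the box, as far as it goes; then let the lever spring up. Do not grip or lift the box: leave it lying in the clamp, and leave the things around the clamp where they are.

Things in the scene. Friction and masses are not known exactly. Their poses are not given: they have to be found in the camera images.
- clamp: Bar clamp for gluing small boxes, fixed to the bench. Plywood base 150 x 420 x 18 mm; aluminium bar along its middle, 30 mm wide, with steel ratchet teeth (top 47.5 mm up). Origin on the bench under the bar's centre line; z up, y along the bar in the direction in which the sliding jaw opens, x across. Box runners at x = +-45 mm, 48.5 mm up. End cap at y = 194 to 206 mm, 48 mm high.
- screw_pad (a point): Centre of the round pad (34 mm across) of the fixed head's screw, at y = -98 mm in the clamp's frame, 76 mm above the bench. It is wound back, clear of the box. The grey fixed head behind it is 102 mm high.
- jaw (a joint): Sliding jaw's place on the bar in m: 0 nearest the screw, 0.130 fully open at the end stop; grows along the clamp's +y. Starts at 0.003 to 0.015. The ratchet (6 mm pitch) lets it move towards the screw, but blocks opening (free play up to 6 mm) until the lever is pressed beyond 0.15 rad. Then it slides with about 1 N friction plus 6 N per m/s. If the lever comes up on the way it locks again.
- jaw_face (a point): Middle of the clamping face of the sliding jaw, 75 mm above the bench. The jaw is a grey upright plate, 56 mm wide (x), 14 mm thick (y = 0 to 14 mm from the face), top 100 mm above the bench; two ribs behind its edges reach 37 mm behind the face, 42 mm clear between them, tops under 90 mm. Axes parallel to the clamp's.
- catch (a joint): Angle of the red release lever in rad: 0 at rest, 0.25 fully down on its stop. About 5 N on its pad starts it, about 8 N holds it fully down; it springs up when let go. At the start it may read up to 0.15, if the pawl rides on a tooth. It pivots on a cross pin 28 mm behind the jaw's face, 45.5 mm above the bench.
- catch_pad (a point): Pressing point on top of the red lever's pad, 55 mm behind the jaw's face (clamp's +y), 73 mm above the bench at rest; fully down, 7.6 mm lower and 6 mm further back. Pad 32 mm wide, 44 mm long along the bar, at rest sloping up 0.22 rad to the rear, fully down nearly level. A lip 20 mm behind the point stands 11 mm above the pad: push against it. The point's axes turn with the lever.
- keepsake_box: Closed wooden box with a brown lid and a white snowflake, loose, about 0.3 kg, 130 mm (across the bar) x 90 mm (along it) x 60 mm high, lying on the runners between screw pad and sliding jaw, 3 to 17 mm from the jaw's face. Origin at the centre of its underside, 48.5 mm above the bench. Leave it there.
- glue_bottle: White glue bottle with orange cap, 42 mm across, 100 mm high, standing loose beside the clamp. Origin at the centre of its underside. Leave it alone.
- ribbon_spool: Spool of orange ribbon lying flat, 66 mm across, 30 mm high, loose beside the clamp. Origin at the centre of its underside. Leave it alone.
- parcel: Small parcel in brown paper with orange ribbon, 65 x 90 x 45 mm high, loose beside the clamp. Origin at the centre of its underside. Leave it alone.
- toy_house: Little wooden house with a red roof, 35 x 28 mm, 55 mm high, loose beside the clamp. Origin at the centre of its underside. Leave it alone.
Things that resemble listed ones, but are neither listed nor needed, are in the scene too. Leave any green or purple look-alike of the keepsake_box alone.

How it is judged:
On the way, in this order (a step that is already met when the one before it is completed fails the run):
1. the release lever is pressed down (0.18 rad or more) while the jaw is still well short of its end stop (value of joint catch above 0.18 rad and value of joint jaw below 0.09 m), for 0.1 s.
2. the jaw has been pushed back to its end stop (within 10 mm) (value of joint jaw above 0.12 m), for 0.1 s.
At the end, for the whole second after the job is handed in: The sliding jaw stands within 10 mm of its end stop (joint above 0.120 m), the release lever has sprung up again (below 0.15 rad), the keepsake box lies at rest within 15 mm of where it started and the four things around the clamp within 20 mm of where they started (value of joint jaw above 0.12 m and value of joint catch below 0.15 rad and linear speed of keepsake_box below 0.02 m/s and distance of keepsake_box from where it was at the start of the episode below 0.015 m and distance of each of glue_bottle, ribbon_spool, parcel, toy_house from where it was at the start of the episode below 0.02 m); the robot touches nothing.
It fails at once if the keepsake box is lifted, tipped or pushed about (15 mm or 0.15 rad) (distance of keepsake_box from where it was at the start of the episode above 0.015 m or angle between keepsake_box's own z axis and vertical above 0.15 rad).
It fails at once if a thing beside the clamp is moved or lifted by more than 20 mm (distance of any of glue_bottle, ribbon_spool, parcel, toy_house from where it was at the start of the episode above 0.02 m).
It fails at once if the keepsake box is gripped or leaned on (fingers press it with over 8 N) (contact force between the fingers and keepsake_box above 8 N).
It also fails if it takes over 40 s, if anything falls off the work surface, if the arm or the gripper's body presses on something with over 40 N, if the wrist force passes 120 N, or if a joint passes its speed limit or range.

ROBOT

A 7-joint arm with a two-finger parallel gripper is mounted at the origin on the work surface. World frame = base frame: x ahead of the robot, y to its left, z up, the work surface at z = 0. Lengths are in m, angles in rad, forces in N, time in s.
With the tool pointing down it reaches from about 0.35 to 0.775 m from the base axis. Payload 3.1 kg.
Tool frame: the origin (TCP) lies between the finger pads; the fingertips stand 8 mm ahead of it and the grasp point (between the pads) lies 11 mm behind it (arm.tip_extent is the distance from the TCP to the fingertips, in m); z points along the fingers, y is the direction in which the jaws open and shut (so a half turn about z gives the same grasp; the last joint's range is limited). The gripper opens to 85 mm and grips with 20 to 120 N. Pads are 22 mm wide; open, the fingers measure 114 mm over their backs; the gripper's body (76 mm by 85 mm) begins 54 mm behind the grasp point. The pads swing forward as they close: fully open they stand 13 mm farther back than shut.
Start: joints at [1.091, 0.311, 0.014, 1.512, -0.004, 1.319, -0.027], TCP at [0.233, -0.498, 0.239] pointing down, gripper open.
Joint ranges: [-2.7, 2.7], [-0.3, 1.91], [-1.27, 1.3], [0.12, 2.57], [-1.44, 4.58], [0.2, 2.03], [-3.05, 3.05]. Speed limits (rad/s): [2.79, 2.79, 3.14, 3.14, 3.14, 3.14, 3.14].

INTERFACE

Orientations are given as a unit quaternion [w, x, y, z].
In Python, from plant import arm gives the robot as it stands. The module is installed in compiled form; this text tells all that it offers.
- The arm moves only by the shell command python3 -m inch 'ROWS' [FORCE]. ROWS is JSON, a list of rows, each a list of 3 entries, a list of its own where there are three numbers: the closure in counts, from 0 (fully open) to 255 (shut), then the shift along the tool's x, y, z in mm, then the turn, a rotation vector about the tool's x, y, z in degrees. In form: [[claw, [tx, ty, tz], [wx, wy, wz]], ...]. A call has exactly 8 rows; each row is the pose to reach, as a shift and turn from the pose commanded when the call began, along the tool's axes at that moment; what a row does not reach only later rows make up. A row lasts 1/12 s, in which the tool goes at most 41.7 mm and 7.16 degrees, less where a joint would pass 70% of its speed; a pose out of reach is approached as far as the arm can. A call with a gripper value outside its range is refused whole. The fingers move at their own pace and stop on an object; FORCE is the grip in N (left out, the last holds). Time passes only in rows, so rows that repeat a pose let the fingers close, or fill a call up. It gives the time, the measured TCP pose, the force and the opening at its end, in the units of the state.
- arm.get_obs(): the state, without advancing time (a new reading comes with each control period).
- arm.snapshot(name): name is "side" or "top" or "wrist"; returns a dict with "color" (384x512x3 uint8, red, green, blue), "depth" (384x512 float32, m along the optical axis (not along the pixel's ray), 0 where there is no reading), "vfov" (degrees; the focal length in pixels is half the picture's height over the tangent of half this angle, whatever the lens; pixels are square), "cx", "cy" (the principal point, pixels), "extrinsics" (4x4, takes a point from world to camera coordinates). Camera axes: x right, y down, z forward; pixel columns grow to the right and rows downward; lengths in m; the calibration is good to about 2 mm. A picture is of the moment at which its call begins.
- arm.finish_job(): hands the job in, once; it reports no verdict.
Trained networks look in a picture, given as the dict that the camera call returned (one of the last four; its "shot" number tells which), for a name from the list of things; names that differ only in an ending like _2 or _b are one class to them, and where a whole thing is asked for, a point or a joint stands for the part that bears it (a point fixed in the world has none). Each returns a list of dicts, best first, with "conf" (0 to 1); they miss things now and then, are a little off and sometimes report something else, mostly with a low value. They report only what shows in the picture. A call takes as long as a camera call. They do not tell look-alikes from the thing itself.
- arm.spot_in(label, picture): "pixel" ([column, row] in pixels, amid what is visible of it).
The state is a dict: "time_s": time; "qpos": joint angles; "qvel": joint speeds; "joint_torque": joint torques, N m; "tcp_pos": TCP position; "orientation": TCP orientation; "force": force on the tool from outside, world axes, zero at the start; "wrist_torque": the same for the moment, N m; "gripper_width": finger opening in m.
Only numpy, scipy, OpenCV 4.12 (cv2) and the standard library are available. Lean on these libraries where they do the work, as an engineer would, in place of code of your own. Each camera call takes 0.05 s, during which the arm holds its last target. There are 200 camera calls.

## Working session

There is one attempt and no reset: what is moved stays moved. The work goes in short steps, Python scripts to look and compute and a shell command to move; the robot and the scene stay as the last step left them, time stands still between calls to the robot, and variables do not carry over. Pictures are saved under pics/ and viewed, about 8 in all and at most 12, crops included, and the job is handed in when it is done.

```bash
mkdir -p pics
cat > h.py <<'E'
import numpy as np, cv2
from plant import arm
from scipy.spatial.transform import Rotation as R
def shot(n,f=None):
    s=arm.snapshot(n)
    if f: cv2.imwrite('pics/'+f,cv2.cvtColor(s['color'],cv2.COLOR_RGB2BGR))
    return s
def pts(s):
    d=s['depth'];h,w=d.shape;f=h/2/np.tan(np.radians(s['vfov'])/2)
    u,v=np.meshgrid(np.arange(w),np.arange(h))
    P=np.stack([(u-s['cx'])*d/f,(v-s['cy'])*d/f,d],-1)
    T=np.linalg.inv(s['extrinsics']);return P@T[:3,:3].T+T[:3,3]
E
python3 - <<'E'
from h import *
np.set_printoptions(precision=3,suppress=True)
o=arm.get_obs();print(o['time_s'],o['tcp_pos'],o['orientation'],o['gripper_width'],o['force'])
ims=[]
for n in ('top','side'):
    s=shot(n,n+'1.png');P=pts(s);ims.append(s['color'])
    for l in ('clamp','catch_pad','jaw_face','screw_pad','keepsake_box','glue_bottle','ribbon_spool','parcel','toy_house'):
        for r in arm.spot_in(l,s)[:3]:
            u,v=map(int,r['pixel']);print(n,l,r['pixel'],round(r['conf'],2),P[v,u])
    np.savez(n+'1.npz',P=P,c=s['color'])
E
```

```text
0.0 [ 0.233 -0.497  0.238] [-0.001  0.976  0.217 -0.   ] 0.08545200947085944 [-0.045  0.826  0.467]
top clamp [268.3, 174.4] 0.89 [ 0.569 -0.136  0.068]
top clamp [258.0, 168.4] 0.38 [ 0.582 -0.113  0.074]
top catch_pad [259.3, 166.5] 0.73 [ 0.586 -0.116  0.074]
top jaw_face [266.4, 165.8] 0.88 [ 0.589 -0.132  0.068]
top screw_pad [321.3, 111.7] 0.63 [ 0.723 -0.266  0.045]
top screw_pad [263.1, 173.0] 0.6 [ 0.571 -0.125  0.07 ]
top keepsake_box [306.0, 166.3] 0.97 [ 0.577 -0.217  0.112]
top keepsake_box [361.8, 297.8] 0.92 [ 0.292 -0.335  0.062]
top keepsake_box [214.7, 275.3] 0.68 [ 0.345 -0.013  0.063]
top glue_bottle [269.5, 112.5] 0.81 [ 0.712 -0.141  0.075]
top ribbon_spool [287.7, 233.7] 0.7 [ 0.437 -0.179  0.032]
top parcel [318.9, 112.1] 0.9 [ 0.721 -0.259  0.045]
top toy_house [346.4, 235.5] 0.57 [ 0.429 -0.31   0.056]
top toy_house [319.1, 113.1] 0.24 [ 0.719 -0.261  0.042]
side clamp [246.6, 208.1] 0.94 [ 0.543 -0.096  0.048]
side catch_pad [252.8, 189.3] 0.55 [ 0.57  -0.138  0.064]
side catch_pad [240.5, 191.9] 0.5 [ 0.574 -0.107  0.072]
side jaw_face [311.3, 226.2] 0.72 [ 0.423 -0.175  0.028]
side jaw_face [253.4, 188.2] 0.68 [ 0.583 -0.153  0.053]
side screw_pad [242.7, 207.5] 0.95 [ 0.566 -0.104  0.033]
side keepsake_box [279.5, 166.5] 0.88 [ 0.55  -0.203  0.107]
side keepsake_box [288.0, 294.3] 0.82 [0.319 0.011 0.057]
side glue_bottle [210.6, 169.8] 0.77 [ 0.708 -0.125  0.057]
side glue_bottle [251.9, 187.2] 0.29 [ 0.589 -0.153  0.052]
side ribbon_spool [311.0, 226.9] 0.82 [ 0.423 -0.175  0.028]
side parcel [240.2, 155.1] 0.65 [ 0.723 -0.236  0.044]
side parcel [309.5, 227.1] 0.27 [ 0.423 -0.168  0.028]
side toy_house [346.4, 198.0] 0.97 [ 0.424 -0.299  0.037]
```

View pics/top1.png

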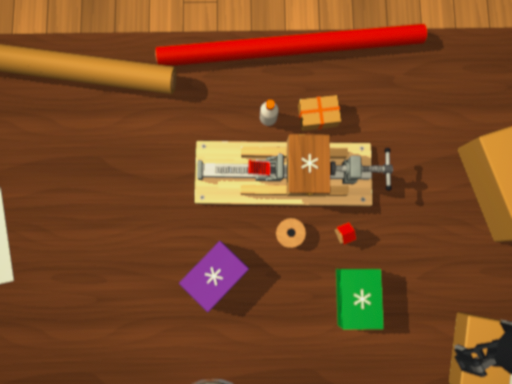

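View pics/side1.png

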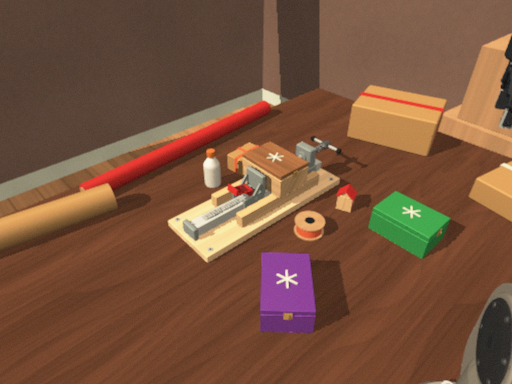

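The top view shows the clamp at (283,172), with its red lever at (259,168) and the brown box at (308,163). These could be mistaken for the lever: house roof (346,233) and red rod (290,45). These could be mistaken for the box: purple (214,276) and green (361,298). I choose the red lever on the bar next to the brown box, since it opens to image left, which is world +y.

Run:
```python
from h import *
np.set_printoptions(precision=4,suppress=True)
d=np.load('top1.npz');P=d['P'];c=d['c'].astype(int)
reg=np.zeros(P.shape[:2],bool);reg[130:215,185:385]=1
z=P[...,2]
m=reg&(z>.010)&(z<.026)&(c[...,0]>150)&(c[...,1]>140)
q=P[m][:,:2].astype(np.float32);r=cv2.minAreaRect(q);print('base',r,m.sum(),'z',np.median(z[m]))
red=reg&(c[...,0]>130)&(c[...,1]<60)&(c[...,2]<70)&(z>.04)
q=P[red];print('red',len(q),q.mean(0),q.min(0),q.max(0))
box=reg&(z>.1)&(np.abs(P[...,0]-.577)<.09)&(P[...,1]<-.155)&(P[...,1]>-.28)
q=P[box][:,:2].astype(np.float32);print('box',cv2.minAreaRect(q),z[box].mean())
d=np.load('side1.npz');Q=d['P'];c=d['c'].astype(int);z=Q[...,2]
red=(c[...,0]>120)&(c[...,1]<60)&(c[...,2]<70)&(np.abs(Q[...,0]-.58)<.05)&(np.abs(Q[...,1]+.11)<.07)&(z>.04)
q=Q[red];print('red side',len(q),q.mean(0),q.min(0),q.max(0))
print(arm.tip_extent)
im=cv2.imread('pics/top1.png')[130:215,185:385];im2=cv2.imread('pics/side1.png')[140:255,165:365]
cv2.imwrite('pics/crop.png',np.vstack([cv2.resize(im,(600,255)),cv2.resize(im2,(600,345))]))
```

```text
base ((0.5824732780456543, -0.17484046518802643), (0.41995128989219666, 0.14997555315494537), 88.9986572265625) 4266 z 0.017563054312406567
red 230 [ 0.5815 -0.1169  0.0808] [ 0.3789 -0.1419  0.0498] [ 0.5971 -0.0858  1.0542]
box ((0.5835182070732117, -0.21264183521270752), (0.11191356927156448, 0.1305292844772339), 88.37066650390625) 0.1080229634974602
red side 138 [ 0.5779 -0.1091  0.0737] [ 0.5641 -0.1384  0.0639] [ 0.596  -0.0878  0.0877]
0.008
```

View pics/crop.png

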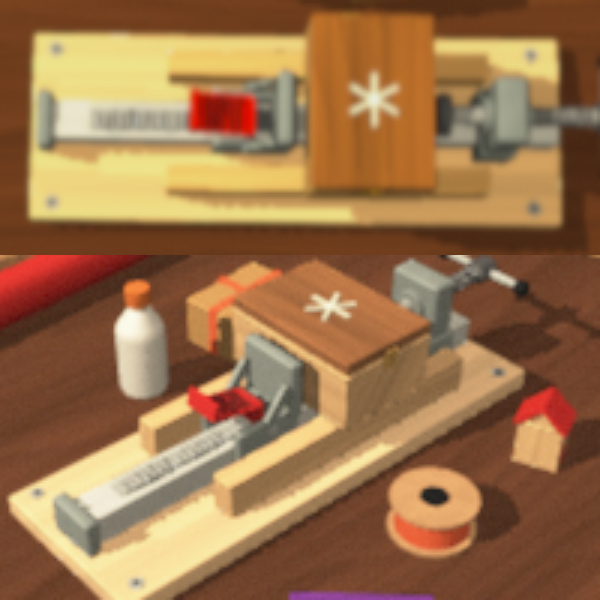

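```bash
python3 -m inch '[[255,[30,-13,0],[0,0,-4]],[255,[60,-26,0],[0,0,-8]],[255,[90,-39,0],[0,0,-12]],[255,[120,-52,0],[0,0,-16]],[255,[150,-65,0],[0,0,-20]],[255,[180,-77,0],[0,0,-24]],[255,[211,-90,0],[0,0,-28]],[255,[242,-103,0],[0,0,-32]]]' 20
cat > go.py <<'E'
import sys;from h import *
o=arm.get_obs();q=o['orientation'];r=R.from_quat([*q[1:],q[0]])
t=np.array(list(map(float,sys.argv[1:4])))
ca=np.radians(89.0);y=np.array([np.cos(ca),np.sin(ca),0]);z=np.array([0,0,-1.]);G=R.from_matrix(np.stack([y,np.cross(z,y),z],1))
np.set_printoptions(precision=2,suppress=True)
print('t',o['time_s'],'tcp',o['tcp_pos']*1000,'F',o['force'],'shift',r.inv().apply(t-o['tcp_pos'])*1000,'turn',np.degrees((r.inv()*G).as_rotvec()),'tx',r.as_matrix()[:,0])
E
python3 go.py .584 -.106 .2
```

```text
time_s: 1.67
tcp_pos: [0.4095, -0.3011, 0.2395]
orientation: [0.0, 0.878, 0.479, 0.0]
force: [0.7, -0.9, -0.1]
gripper_width: 0.0
t 1.6667 tcp [ 409.53 -301.06  239.54] F [ 0.73 -0.89 -0.08] shift [258.44  41.24  39.5 ] turn [  0.03   0.02 -31.74] tx [ 0.54  0.84 -0.  ]
```

```bash
python3 -m inch '[[255,[32,5,5],[0,0,-4]],[255,[65,10,10],[0,0,-8]],[255,[97,15,15],[0,0,-12]],[255,[130,20,20],[0,0,-16]],[255,[162,26,25],[0,0,-20]],[255,[194,31,30],[0,0,-24]],[255,[226,36,35],[0,0,-28]],[255,[258,41,39],[0,0,-31.7]]]'
python3 - <<'E'
from h import *
np.set_printoptions(precision=4,suppress=True)
s=shot('wrist','w1.png');P=pts(s);c=s['color'].astype(int);z=P[...,2]
red=(c[...,0]>110)&(c[...,1]<70)&(c[...,2]<70)&(np.abs(P[...,0]-.58)<.05)&(np.abs(P[...,1]+.11)<.07)&(z>.04)&(z<.1)
q=P[red];print(len(q),q.mean(0),np.percentile(q,[1,99],axis=0))
ys=q[:,1]
for a in np.arange(-.145,-.08,.006):
    k=q[(ys>=a)&(ys<a+.006)]
    if len(k): print(round(a,3),len(k),k[:,0].min(),k[:,0].max(),np.median(k[:,2]))
top=(z>.094)&(z<.1035)&(np.abs(P[...,0]-.583)<.03)&(np.abs(P[...,1]+.155)<.03);print('jawtop',top.sum(),P[top].mean(0) if top.any() else 0,np.percentile(P[top],[2,98],axis=0) if top.any() else 0)
for l in('catch_pad','jaw_face'):
    for r in arm.spot_in(l,s)[:2]:
        u,v=map(int,r['pixel']);print(l,r,P[v,u])
E
python3 go.py .584 -.105 .1
```

```text
time_s: 2.33
tcp_pos: [0.5841, -0.1068, 0.1999]
orientation: [-0.0, 0.713, 0.701, -0.0]
force: [0.4, -0.1, -0.3]
gripper_width: -0.0
1420 [ 0.5846 -0.1122  0.074 ] [[ 0.5693 -0.1385  0.0659]
 [ 0.5997 -0.0894  0.0883]]
-0.145 9 0.5789591759352338 0.5908640421718974 0.06616869176781126
-0.139 147 0.5690657157857973 0.5988295124006047 0.0670277900583755
-0.133 156 0.5684653333734766 0.5997355028694515 0.06834098393634228
-0.127 167 0.5685884025390271 0.5997115401540981 0.06969461752944722
-0.121 156 0.5689141385872644 0.5996266540887821 0.07099830964483697
-0.115 176 0.5692576428471382 0.5996228625837954 0.07236006141181048
-0.109 144 0.5694999749965478 0.5995677336655658 0.07371433692161478
-0.103 122 0.5698324943435139 0.6003831012512448 0.07483999153058202
-0.097 212 0.5699664076601189 0.6007475915797434 0.08706186522193259
-0.091 131 0.5699246315550809 0.6002316309986643 0.07928362944192507
jawtop 193 [ 0.5747 -0.1597  0.0975] [[ 0.5536 -0.1791  0.0942]
 [ 0.6113 -0.1537  0.1025]]
catch_pad {'pixel': [258.5, 195.8], 'conf': 0.91} [ 0.5835 -0.1111  0.072 ]
jaw_face {'pixel': [256.4, 212.9], 'conf': 0.66} [ 0.5812 -0.1297  0.0684]
t 2.4833 tcp [ 584.34 -103.78  199.55] F [-0.94 -0.6  -0.66] shift [-1.51 -0.26 99.54] turn [-0.03 -0.17  0.14] tx [0.01 1.   0.  ]
```

View pics/w1.png

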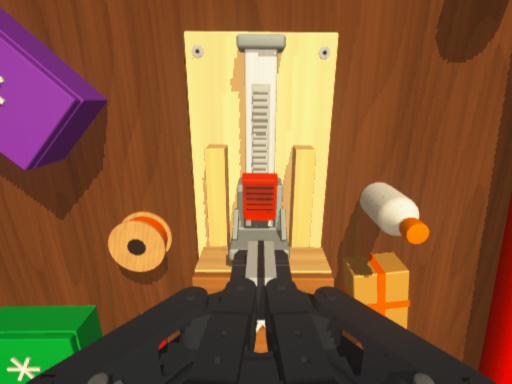

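```bash
python3 -m inch '[[255,[-1,0,20],[0,0,0]],[255,[-2,0,40],[0,0,0]],[255,[-3,-0.5,60],[0,0,0]],[255,[-4,-0.5,80],[0,0,0]],[255,[-4,-0.5,95],[0,0,0]],[255,[-4,-0.5,105],[0,0,0]],[255,[-4,-0.5,105],[0,0,0]],[255,[-4,-0.5,105],[0,0,0]]]'
python3 go.py .5847 -.109 .075
python3 - <<'E'
from h import *
s=shot('wrist','w2.png');s=shot('side','s2.png');a=cv2.imread('pics/w2.png')[100:384,100:420];b=cv2.imread('pics/s2.png')[110:260,160:360]
cv2.imwrite('pics/m2.png',np.hstack([cv2.resize(a,(400,355)),cv2.resize(b,(400,355))]))
E
```

```text
time_s: 3.15
tcp_pos: [0.5824, -0.1129, 0.0954]
orientation: [0.0, 0.715, 0.699, -0.0]
force: [-0.2, 1.1, 0.6]
gripper_width: 0.0002
t 3.15 tcp [ 582.38 -112.9    95.39] F [-0.18  1.13  0.65] shift [ 3.97  2.24 20.39] turn [-0.03  0.03 -0.29] tx [ 0.02  1.   -0.  ]
```

View pics/m2.png

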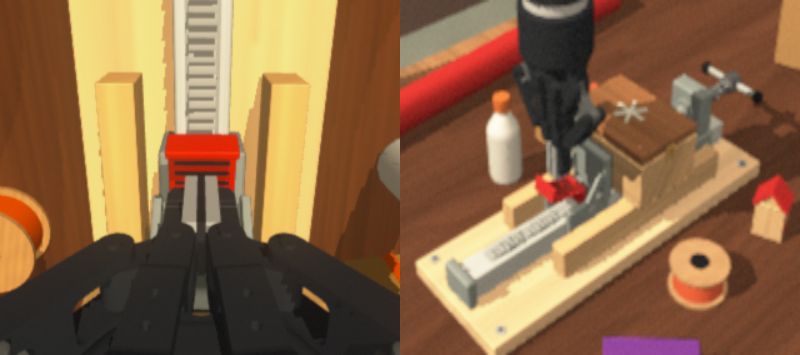

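```bash
python3 -m inch '[[255,[2,2,4],[0,0,0]],[255,[3,2,8],[0,0,0]],[255,[3,2,12],[0,0,0]],[255,[3,2,15],[0,0,0]],[255,[3,2,18],[0,0,0]],[255,[3,2,20],[0,0,0]],[255,[3,2,22],[0,0,0]],[255,[3,2,22],[0,0,0]]]'
python3 go.py .5847 -.109 .0735; python3 -c "
from h import *
s=shot('wrist','w3.png');P=pts(s);c=s['color'].astype(int);z=P[...,2]
red=(c[...,0]>110)&(c[...,1]<70)&(c[...,2]<70)&(np.abs(P[...,0]-.58)<.05)&(np.abs(P[...,1]+.1)<.07)&(z>.04)&(z<.1)
q=P[red];print(len(q),q.mean(0),np.percentile(q,[1,99],axis=0))"
```

```text
time_s: 3.92
tcp_pos: [0.5854, -0.1089, 0.0738]
orientation: [0.001, 0.714, 0.7, 0.0]
force: [-0.2, 1.0, 7.6]
gripper_width: 0.0
t 3.9167 tcp [ 585.44 -108.89   73.77] F [-0.21  1.    7.56] shift [-0.12 -0.73  0.27] turn [ 0.08  0.01 -0.2 ] tx [ 0.02  1.   -0.  ]
1446 [ 0.5837117  -0.09467397  0.06974976] [[ 0.56904918 -0.12010465  0.06267174]
 [ 0.6006072  -0.08913252  0.07660084]]
```

```bash
python3 -m inch '[[255,[0,-0.5,1],[0,0,0]],[255,[0,-0.5,2],[0,0,0]],[255,[3,-0.5,3],[0,0,0]],[255,[8,-0.5,3],[0,0,0]],[255,[14,-0.5,3],[0,0,0]],[255,[20,-0.5,3],[0,0,0]],[255,[26,-0.5,3],[0,0,0]],[255,[32,-0.5,3],[0,0,0]]]'
python3 go.py .5847 -.109 .0735; python3 -c "
from h import *
s=shot('wrist','w4.png');P=pts(s);c=s['color'].astype(int);z=P[...,2]
red=(c[...,0]>110)&(c[...,1]<70)&(c[...,2]<70)&(np.abs(P[...,0]-.58)<.05)&(np.abs(P[...,1]+.08)<.08)&(z>.04)&(z<.1)
q=P[red];print(len(q),q.mean(0),np.percentile(q,[1,99],axis=0))"
```

```text
time_s: 4.63
tcp_pos: [0.5864, -0.0789, 0.0729]
orientation: [0.003, 0.715, 0.699, 0.0]
force: [-2.5, -0.8, 13.2]
gripper_width: -0.0004
t 4.6333 tcp [586.37 -78.91  72.94] F [-2.47 -0.81 13.24] shift [-30.12  -0.99  -0.46] turn [ 0.21  0.2  -0.29] tx [ 0.02  1.   -0.  ]
1456 [ 0.58436411 -0.06487082  0.06864096] [[ 0.56991163 -0.09007132  0.06149787]
 [ 0.60144245 -0.05907526  0.07548606]]
```

```bash
python3 -m inch '[[255,[6,0,0],[0,0,0]],[255,[13,0,0],[0,0,0]],[255,[20,0,0],[0,0,0]],[255,[27,0,0],[0,0,0]],[255,[34,0,0],[0,0,0]],[255,[41,0,0],[0,0,0]],[255,[48,0,0],[0,0,0]],[255,[54,0,0],[0,0,0]]]'
python3 -m inch '[[255,[6,0,0],[0,0,0]],[255,[11,0,0],[0,0,0]],[255,[16,0,0],[0,0,0]],[255,[21,0,0],[0,0,0]],[255,[25,0,0],[0,0,0]],[255,[28,0,0],[0,0,0]],[255,[30,0,0],[0,0,0]],[255,[30,0,0],[0,0,0]]]'
python3 go.py .5847 0 .0735; python3 -c "
from h import *
s=shot('wrist','w5.png');P=pts(s);c=s['color'].astype(int);z=P[...,2]
red=(c[...,0]>110)&(c[...,1]<70)&(c[...,2]<70)&(np.abs(P[...,0]-.58)<.05)&(np.abs(P[...,1])<.08)&(z>.04)&(z<.1)
q=P[red];print(len(q),q.mean(0),np.percentile(q,[1,99],axis=0))"
```

```text
time_s: 5.35
tcp_pos: [0.5879, -0.0242, 0.0729]
orientation: [0.002, 0.715, 0.699, 0.001]
force: [-1.6, -1.2, 13.5]
gripper_width: 0.0
time_s: 6.02
tcp_pos: [0.5887, 0.0068, 0.073]
orientation: [0.002, 0.714, 0.7, 0.001]
force: [-1.7, 0.0, 13.0]
gripper_width: -0.0
t 6.0167 tcp [588.7    6.79  72.98] F [-1.72  0.   12.97] shift [-6.88 -3.86 -0.53] turn [ 0.27  0.07 -0.2 ] tx [ 0.02  1.   -0.  ]
1461 [0.58664593 0.02060235 0.06851242] [[ 0.57229272 -0.00459376  0.06148148]
 [ 0.60374088  0.02664091  0.07565327]]
```

```bash
python3 -m inch '[[255,[2,0,0],[0,0,0]],[255,[4,0,0],[0,0,0]],[255,[6,0,0],[0,0,0]],[255,[8,0,0],[0,0,0]],[255,[10,0,0],[0,0,0]],[255,[12,0,0],[0,0,0]],[255,[13,0,0],[0,0,0]],[255,[13,0,0],[0,0,0]]]'
python3 go.py .5847 0 .0735; python3 -c "
from h import *
s=shot('wrist','w6.png');P=pts(s);c=s['color'].astype(int);z=P[...,2]
red=(c[...,0]>110)&(c[...,1]<70)&(c[...,2]<70)&(np.abs(P[...,0]-.58)<.05)&(np.abs(P[...,1])<.08)&(z>.04)&(z<.1)
q=P[red];print(len(q),q.mean(0),np.percentile(q,[1,99],axis=0))"
```

```text
time_s: 6.73
tcp_pos: [0.5891, 0.0194, 0.073]
orientation: [0.002, 0.715, 0.699, 0.001]
force: [-1.3, 0.2, 13.2]
gripper_width: 0.0004
t 6.7333 tcp [589.07  19.42  72.97] F [-1.3   0.24 13.16] shift [-19.51  -3.95  -0.53] turn [ 0.28  0.08 -0.23] tx [ 0.02  1.   -0.  ]
1460 [0.5869633  0.03319871 0.06856453] [[0.57266459 0.00813076 0.06164589]
 [0.60413249 0.03914711 0.07575138]]
```

```bash
python3 -m inch '[[255,[1,0,0],[0,0,0]],[255,[2,0,0],[0,0,0]],[255,[3,0,0],[0,0,0]],[255,[4,0,0],[0,0,0]],[255,[5,0,0],[0,0,0]],[255,[6,0,0],[0,0,0]],[255,[6,0,0],[0,0,0]],[255,[6,0,0],[0,0,0]]]'
python3 go.py .5847 0 .0735; python3 -c "
from h import *
s=shot('wrist','w7.png');P=pts(s);c=s['color'].astype(int);z=P[...,2]
red=(c[...,0]>110)&(c[...,1]<70)&(c[...,2]<70)&(np.abs(P[...,0]-.58)<.05)&(np.abs(P[...,1])<.08)&(z>.04)&(z<.1)
q=P[red];print(len(q),q.mean(0),np.percentile(q,[1,99],axis=0))
s=shot('side','s7.png');a=cv2.imread('pics/w7.png');b=cv2.imread('pics/s7.png')[110:290,140:380]
cv2.imwrite('pics/m7.png',np.hstack([cv2.resize(a,(400,300)),cv2.resize(b,(400,300))]))"
```

```text
time_s: 7.45
tcp_pos: [0.5891, 0.02, 0.0729]
orientation: [0.004, 0.716, 0.698, -0.001]
force: [-2.4, -6.1, 13.4]
gripper_width: -0.0
t 7.45 tcp [589.09  20.02  72.87] F [-2.41 -6.06 13.45] shift [-20.13  -3.89  -0.48] turn [ 0.24  0.47 -0.42] tx [ 0.02  1.   -0.01]
1446 [0.5870845  0.03400679 0.06862562] [[0.57277606 0.0091353  0.06118603]
 [0.60416185 0.03959434 0.07553381]]
```

View pics/m7.png

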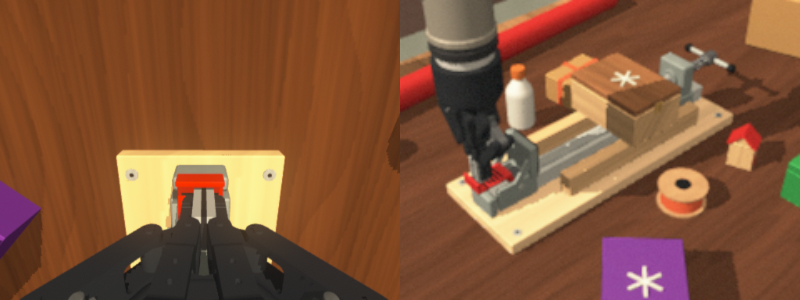

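The jaw is on its stop: y force -6 N with no further travel. The wrist view shows the lever at (200,185), right up to the end cap. Next I lift straight off.

```bash
python3 -m inch '[[255,[-3,0,-3],[0,0,0]],[255,[-4,0,-7],[0,0,0]],[255,[-5,0,-12],[0,0,0]],[255,[-6,0,-18],[0,0,0]],[255,[-6,0,-25],[0,0,0]],[255,[-6,0,-33],[0,0,0]],[255,[-6,0,-42],[0,0,0]],[255,[-6,0,-52],[0,0,0]]]'
python3 -m inch '[[255,[0,0,-15],[0,0,0]],[255,[0,0,-30],[0,0,0]],[255,[0,0,-45],[0,0,0]],[255,[0,0,-60],[0,0,0]],[255,[0,0,-75],[0,0,0]],[255,[0,0,-85],[0,0,0]],[255,[0,0,-85],[0,0,0]],[255,[0,0,-85],[0,0,0]]]'
python3 - <<'E'
from h import *
np.set_printoptions(precision=4,suppress=True)
s=shot('wrist','w8.png');P=pts(s);c=s['color'].astype(int);z=P[...,2]
red=(c[...,0]>110)&(c[...,1]<70)&(c[...,2]<70)&(np.abs(P[...,0]-.58)<.05)&(np.abs(P[...,1])<.08)&(z>.04)&(z<.1)
q=P[red];print(len(q),q.mean(0),np.percentile(q,[1,99],axis=0))
s=shot('side','s8.png')
s=shot('top','t8.png');P=pts(s);z=P[...,2]
for l in ('keepsake_box','glue_bottle','ribbon_spool','parcel','toy_house'):
    for r in arm.spot_in(l,s)[:1]:
        u,v=map(int,r['pixel']);print(l,r['pixel'],round(r['conf'],2),P[v,u])
cv2.imwrite('pics/m8.png',np.hstack([cv2.resize(cv2.imread('pics/t8.png'),(400,300)),cv2.resize(cv2.imread('pics/s8.png')[110:290,140:380],(400,300))]))
E
```

```text
time_s: 8.22
tcp_pos: [0.5867, 0.0211, 0.1231]
orientation: [-0.0, 0.714, 0.7, 0.0]
force: [0.7, 0.7, 0.1]
gripper_width: 0.0001
time_s: 8.88
tcp_pos: [0.5873, 0.0204, 0.208]
orientation: [0.0, 0.714, 0.7, 0.001]
force: [0.5, -0.5, -0.2]
gripper_width: -0.0003
1420 [0.5881 0.0122 0.0707] [[ 0.5728 -0.0137  0.0655]
 [ 0.6035  0.0353  0.0831]]
keepsake_box [235.2, 265.3] 0.83 [ 0.3657 -0.0591  0.0624]
glue_bottle [266.5, 112.9] 0.72 [ 0.7126 -0.1341  0.0738]
ribbon_spool [287.6, 231.3] 0.83 [ 0.4413 -0.1792  0.0306]
parcel [318.2, 113.3] 0.98 [ 0.7188 -0.2587  0.0437]
toy_house [344.8, 232.8] 0.81 [ 0.4359 -0.3061  0.0524]
```

View pics/m8.png

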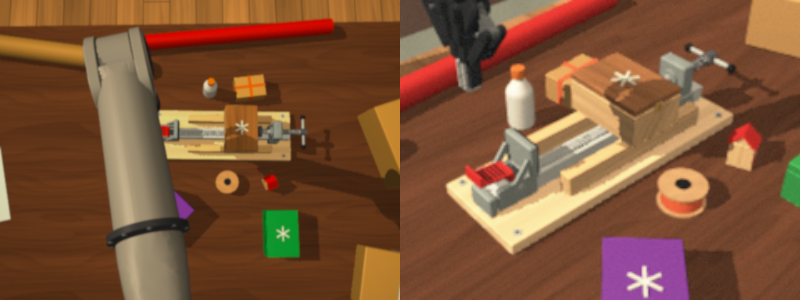

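Run:
```python
from h import *
for n in range(2):
    s=shot('wrist');P=pts(s);c=s['color'].astype(int);z=P[...,2]
    red=(c[...,0]>110)&(c[...,1]<70)&(c[...,2]<70)&(np.abs(P[...,0]-.588)<.012)&(np.abs(P[...,1])<.08)&(z>.04)&(z<.1)
    q=P[red];k=q[(q[:,1]>-.010)&(q[:,1]<.020)];a=np.polyfit(k[:,1],k[:,2],1);print('slope',a[0],'catch',.22-np.arctan(a[0]),'liptop',np.percentile(q[:,2],99),q[:,1].max())
print(arm.get_obs()['time_s'],arm.get_obs()['force'])
```

```text
slope 0.11962687287634688 catch 0.10093892056806568 liptop 0.08328025307389027 0.03568280243936242
slope 0.1214392945516005 catch 0.09915245354735369 liptop 0.08324094014861669 0.03567707622181296
9.3833 [-1.03038967 -0.08164078  1.38101755]
```

Run:
```python
from h import *
np.set_printoptions(precision=4,suppress=True)
A=np.load('side1.npz');s=shot('side');P1=pts(s);s8=s
for P,c,y0,n in((A['P'],A['c'].astype(int),-.155,'start'),(P1,s['color'].astype(int),-.03,'end')):
    m=(np.abs(P[...,0]-.585)<.035)&(np.abs(P[...,1]-y0)<.035)&(P[...,2]>.091)&(P[...,2]<.103)&(np.ptp(c,axis=-1)<40)
    print(n,'jaw top',m.sum(),np.median(P[m],0),np.percentile(P[m][:,1],[5,95]))
    m=(np.abs(P[...,0]-.583)<.09)&(np.abs(P[...,1]+.215)<.08)&(P[...,2]>.1055)&(P[...,2]<.1125)
    print(n,'box top',m.sum(),P[m].mean(0),cv2.minAreaRect(P[m][:,:2].astype(np.float32)))
for l in ('glue_bottle','ribbon_spool','parcel','toy_house'):
    r=arm.spot_in(l,s)[0];u,v=map(int,r['pixel']);print(l,r['pixel'],P1[v,u])
```

```text
start jaw top 118 [ 0.5765 -0.157   0.0964] [-0.1668 -0.1532]
start box top 917 [ 0.5762 -0.2203  0.1066] ((0.5800279378890991, -0.2214498668909073), (0.09042200446128845, 0.1294695883989334), 88.82666015625)
end jaw top 137 [ 0.5796 -0.0359  0.0967] [-0.0443 -0.0316]
end box top 939 [ 0.5769 -0.2205  0.1066] ((0.5808069705963135, -0.2213091105222702), (0.09075924754142761, 0.12918180227279663), 88.85509490966797)
glue_bottle [213.0, 171.0] [ 0.7049 -0.1319  0.0494]
ribbon_spool [309.5, 228.4] [ 0.4201 -0.1647  0.0297]
parcel [238.5, 155.9] [ 0.7303 -0.2357  0.041 ]
toy_house [345.1, 199.3] [ 0.4261 -0.2986  0.0333]
```

```bash
python3 -c "
from plant import arm
print(arm.finish_job())"
```

```text
the job is handed in; nothing more can be done
None
```

I pressed the red lever down to its stop with the closed fingertips (about 13 N). Holding it down, I pushed the jaw back until it met the end stop: the push force rose to 6 N and it moved no further. I then lifted the fingers straight off and handed the job in at about 9.4 s; no verdict is reported.

Last checks:
- **Jaw:** it travelled about 121–122 mm from its starting place, measured at the jaw's top in the side camera. With a start of at least 3 mm, that puts the joint at about 0.124 m or more, above the 0.120 m needed. The lever's outline in the wrist camera suggested a slightly larger 125 mm.
- **Lever:** it sprang up to about 0.10 rad, judged by its slope and by the height of its lip. It is not fully at 0, most likely because the pawl rides on a tooth, but it is below 0.15 rad.
- **Keepsake box:** its measured position changed by less than 1 mm.
- **Things around the clamp:** in the top and side pictures they stand where they were. The detector readings scatter by up to about 10 mm, and nothing but the lever was touched on purpose.
- **Gripper:** it is about 13 cm above the lever and touching nothing.

One reading disagreed: in the last top picture the detector's best hit for the keepsake box was the purple look-alike. I used the depth fit of the real box's lid instead.

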